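# Prop leg down, hold the garlic rack upright

## Task

On the seller's table a small wooden garlic rack is parked leaning back on its stops. Leaving it parked, flip its metal prop leg up over the top and all the way down in front; then take the rack by its round top bar, bring it upright and finish while still holding it there by the bar, because it would tip forward if let go. Leave the mug, the two loose bulbs and the punnet where they are.

Things in the scene. Friction and masses are not known exactly. Their poses are not given: they have to be found in the camera images.
- base: Fixed wooden base board of the rack, 220 (x) x 320 (y) x 14 mm. Origin: on the table surface right under the middle of the rack's hinge. Its x axis is level and points to the rack's back (away from the robot at yaw 0); its y axis is level, along the hinge and top bar. Two slanted wooden back stops, up to 75 mm high, stand on it behind the posts.
- rack (a joint): Lean of the rack frame about its hinge, rad: 0 upright, 0.26 parked back on its stops (towards base +x), negative forward. It swings freely, weighs about 1 kg and is front-heavy: it stays parked when leaning back over about 0.11; upright it tips forward, with 0.4 to 0.7 N at the top bar. With the leg down, its foot catches the tipping frame at about -0.16.
- rack_hinge (a point): Middle of the rack's level hinge line (along base y), 30 mm above the table, over the base's origin. Two posts 24 x 18 mm rise from it, 100 mm either side of the middle, with cross rails and three garlic bulbs on pegs on the front, all more than 60 mm below the top bar.
- top_bar: Round wooden bar, 16 mm diameter, 218 mm long, across the top of the rack, 222 mm from the hinge line (252 mm above the table when upright). Origin: middle of the bar, on its centre line; y axis along the bar, which can turn in its sockets. Free all round but for the posts below its ends.
- leg (a joint): Swing of the prop leg (kickstand) on its hub, rad: 0 = folded on its stop (points up, 0.175 rad further back than the posts), growing as it goes up over the top and forward, 2.79 = fully down on its other stop, pointing forward and down in front. With the rack parked it is straight up at 0.435: past that it falls down forward by itself, slowly (about 2 s), before that back. It takes under 1 N.
- leg_pivot (a point): Pivot of the prop leg, outside the post on the base's -y side: 125 mm from the hinge line along the posts, 143 mm to the -y side of the middle. The leg is a steel rod, 10 mm diameter, 140 mm from here to the foot's centre, and swings in a plane square to the hinge.
- leg_foot (a point): Centre of the leg's round rubber foot, 18 mm diameter, at the leg's free end: highest point of the rack while folded, free on all sides and above.
- mug: Plain mug, 72 mm wide, 75 mm high, beside the rack on the side without the leg; bystander. Origin: centre of its underside.
- bulb0: Loose garlic bulb, 54 mm wide, 60 mm high, on the table beside the leg; bystander. Origin: centre of its underside.
- bulb1: Another such loose garlic bulb, on the same side; bystander. Origin: centre of its underside.
- punnet: Open plywood punnet 100 x 150 x 50 mm behind the rack; bystander. Origin: centre of its underside.

How it is judged:
By the outcome, as a careful person would: the job done as asked, in the order asked, and still so for the second after the job is handed in, while the arm keeps its last pose, push and grip.
It also fails if it takes over 38 s, if anything falls off the work surface, if the arm or the gripper's body presses on something with over 40 N, if the wrist force passes 120 N, or if a joint passes its speed limit or range.

## Robot

A 7-joint arm with a two-finger parallel gripper is mounted at the origin on the work surface. World frame = base frame: x ahead of the robot, y to its left, z up, the work surface at z = 0. Lengths are in mm, angles in rad, forces in N, time in s.
With the tool pointing down it reaches from about 400 to 900 mm from the base axis. Payload 5.5 kg.
Tool frame: the origin (TCP) lies midway between the tips of the shut fingers; the grasp point (between the pads) lies arm.hold_point_z behind it (arm.hold_point_z is the distance from the TCP to the grasp point, in mm); z points along the fingers, x is the direction in which the jaws open and shut, and the axes are right-handed (so a half turn about z gives the same grasp; the last joint's range is limited). The gripper opens to 85 mm and grips with 20 to 120 N. Pads are 22 mm wide; open, the fingers measure 114 mm over their backs; the gripper's body (76 mm by 85 mm) begins 54 mm behind the grasp point. The pads swing forward as they close: fully open they stand 13 mm farther back than shut.
Start: joints at [-1.08, 0.501, -0.427, 1.55, 0.221, 1.138, -0.21], TCP at [146.754, 633.216, 231.31] pointing down, gripper open.
Joint ranges: [-2.88, 2.88], [-0.31, 2.03], [-1.54, 1.56], [0.2, 2.42], [-1.41, 4.55], [0.19, 2.02], [-2.57, 2.57]. Speed limits (rad/s): [2.57, 2.57, 3.14, 3.14, 3.14, 3.14, 3.14].

## Interface

Orientations are given as a unit quaternion [x, y, z, w].
In Python, from workcell import arm gives the robot as it stands. The module is installed in compiled form; this text tells all that it offers.
- The arm moves only by the tool apply_moves, never from a script. Its argument "moves" is a list that holds one entry, the list of rows, each a list of 7 numbers: the shift along the world's x, y, z in m, then the turn, a rotation vector about the world's x, y, z in rad, then the closure, from 0 (fully open) to 1 (shut). A call has 1 to 5 rows; each row is the pose to reach, as a shift and turn from the pose commanded when the call began; what a row does not reach only later rows make up. A row lasts 1/10 s, in which the tool goes at most 50 mm and 8.59 degrees, less where a joint would pass 70% of its speed; a pose out of reach is approached as far as the arm can. A call with a gripper value outside its range is refused whole. The fingers move at their own pace and stop on an object; "newtons" is the grip in N (left out, the last holds). Time passes only in rows, so rows that repeat a pose let the fingers close. It gives the time, the measured TCP pose, the force and the opening at its end, in the units of the state.
- arm.sense(): the state, without advancing time (a new reading comes with each control period).
- arm.snapshot(name): name is "scene" or "top" or "wrist"; returns (picture, depth): 384x512x3 uint8, red, green, blue; 384x512 float32, mm along the optical axis (not along the pixel's ray), 0 where there is no reading.
- arm.camera_params(name): a dict with "mtx" (3x3 intrinsics, pixels), "xyz" and "attitude" of the camera in the world; the wrist camera has in their place "T_tool_cam" (4x4, takes a point from camera to tool coordinates, whose origin is the TCP and whose axes are the tool frame's). Camera axes: x right, y up, looking along -z (the intrinsics and any distortion apply to the point x, -y, -z); pixel columns grow to the right and rows downward; lengths in mm; the calibration is good to about 2 mm. A picture is of the moment at which its call begins: read the wrist's pose just before it. camera_params takes no time and is no camera call.
- arm.close_job(): hands the job in, once; it reports no verdict.
The state is a dict: "clock": time; "q": joint angles; "dq": joint speeds; "joint_torque": joint torques, N m; "eef_pos": TCP position; "tcp_rot": TCP orientation; "ft_force": force on the tool from outside, world axes, zero at the start; "ft_torque": the same for the moment, N m; "width": opening from 0.0 (shut) to 1.0 (fully open).
Only numpy, scipy, OpenCV 4.12 (cv2) and the standard library are available. Lean on these libraries where they do the work, as an engineer would, in place of code of your own. Each camera call takes 0.05 s, during which the arm holds its last target.

## Working session

There is one attempt and no reset: what is moved stays moved. The work goes in short steps, Python scripts to look and compute and a tool call to move; the robot and the scene stay as the last step left them, time stands still between calls to the robot, and variables do not carry over. Pictures are saved under pics/ and viewed, and the job is handed in when it is done.

Besides the shell and the picture viewer there is one more tool, called after "Request:" as a command line: name --argument value ..., lists and objects as JSON in quotes. apply_moves: Moves the arm, as the interface text tells. Its arguments: {"type":"object","properties":{"moves":{"type":"array","items":{"type":"array","items":{"type":"array","items":{"type":"number"}}}},"newtons":{"type":"number"}},"required":["moves"]}

```bash
mkdir -p pics; python3 - <<'E'
from workcell import arm
import cv2,numpy as np
s=arm.sense();print(s, arm.hold_point_z)
for n in ["scene","top"]:
    p,d=arm.snapshot(n); np.savez(f"pics/{n}0.npz",p=p,d=d); cv2.imwrite(f"pics/{n}0.png",cv2.resize(p[:,:,::-1],(800,600)))
    print(n,arm.camera_params(n))
print(arm.camera_params("wrist"))
E
```

```text
{'clock': 0.0, 'q': array([-1.07978768,  0.50184416, -0.42680853,  1.55148871,  0.22078288,
        1.13829159, -0.21029824]), 'dq': array([ 0.00019196, -0.00086588,  0.00104443,  0.0009094 ,  0.00065424,
       -0.00043933,  0.00054866]), 'joint_torque': array([-4.05356859e-04, -5.69530714e+01, -5.81646815e+00, -2.80934805e+01,
        1.06451454e-02,  1.20847931e-02, -2.40440500e-05]), 'eef_pos': array([146.66305355, 632.50526098, 230.24708259]), 'tcp_rot': array([ 7.82870256e-01,  6.22184205e-01, -7.99421212e-04,  5.80566933e-04]), 'ft_force': array([-0.3544554 ,  0.80373438, -0.69075571]), 'ft_torque': array([ 0.00866414, -0.03796624, -0.01818752]), 'width': 0.9992108401148039} 18.700000000000003
scene {'mtx': array([[409.92779146,   0.        , 256.36326816],
       [  0.        , 409.92779146, 192.18183807],
       [  0.        ,   0.        ,   1.        ]]), 'xyz': array([1134.14646948,   44.54253501, 1042.85844798]), 'attitude': array([0.21714655, 0.20579511, 0.64527293, 0.7029357 ])}
top {'mtx': array([[348.15783079,   0.        , 260.53969474],
       [  0.        , 348.15783079, 186.65248545],
       [  0.        ,   0.        ,   1.        ]]), 'xyz': array([ 498.28235343,   83.9925507 , 1235.22015934]), 'attitude': array([ 0.01868712, -0.03158161, -0.69790016,  0.71525433])}
{'mtx': array([[269.00678467,   0.        , 254.25369036],
       [  0.        , 269.00678467, 183.9586305 ],
       [  0.        ,   0.        ,   1.        ]]), 'T_tool_cam': array([[ 9.99999714e-01, -7.37893898e-04, -1.63559070e-04,
        -8.77829205e-01],
       [-7.51167901e-04, -9.46384387e-01, -3.23041836e-01,
        -8.30760786e+01],
       [ 8.35808497e-05,  3.23041867e-01, -9.46384671e-01,
        -1.42675207e+02],
       [ 0.00000000e+00,  0.00000000e+00,  0.00000000e+00,
         1.00000000e+00]])}
```

View pics/scene0.png

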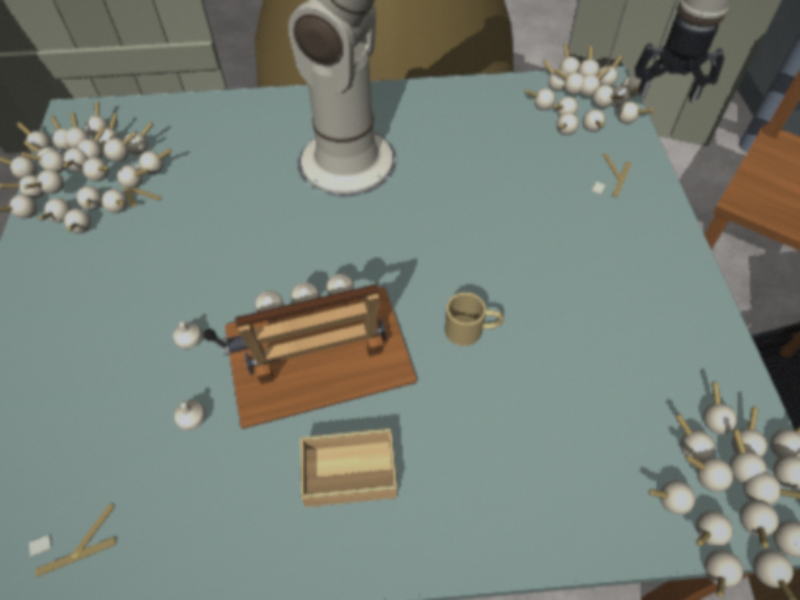

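View pics/top0.png

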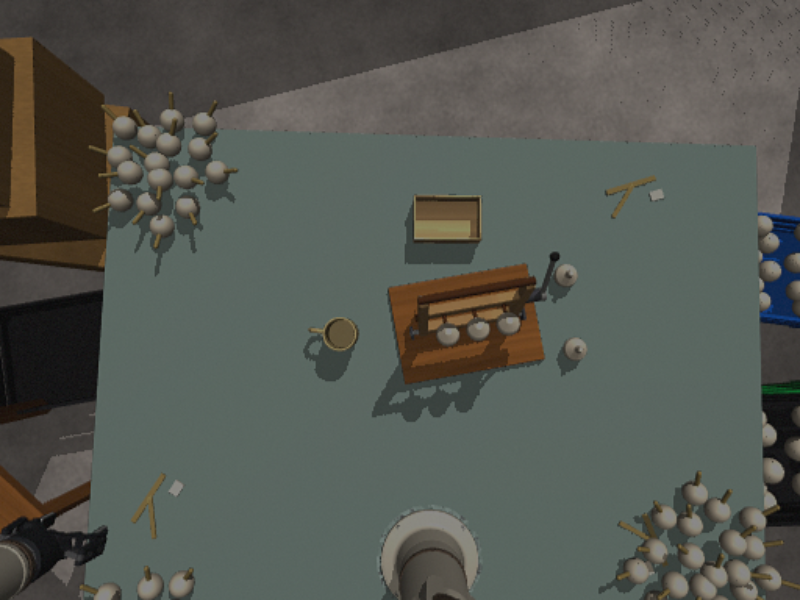

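```bash
cat > h.py <<'E'
import numpy as np,cv2
from scipy.spatial.transform import Rotation as R
from workcell import arm
def pix2w(n,u,v,depth):
    c=arm.camera_params(n);K=c["mtx"]
    p=np.array([(u-K[0,2])/K[0,0]*depth,-(v-K[1,2])/K[1,1]*depth,-depth])
    return R.from_quat(c["attitude"]).apply(p)+c["xyz"]
def w2pix(n,P):
    c=arm.camera_params(n);K=c["mtx"]
    p=R.from_quat(c["attitude"]).inv().apply(np.atleast_2d(P)-c["xyz"])
    return np.c_[K[0,2]+K[0,0]*p[:,0]/-p[:,2],K[1,2]+K[1,1]*-p[:,1]/-p[:,2]]
def cloud(n,d):
    v,u=np.mgrid[:384,:512];c=arm.camera_params(n);K=c["mtx"]
    p=np.stack([(u-K[0,2])/K[0,0]*d,-(v-K[1,2])/K[1,1]*d,-d],-1)
    return R.from_quat(c["attitude"]).apply(p.reshape(-1,3)).reshape(384,512,3)+c["xyz"]
E
python3 - <<'E'
from h import *
for n,(x0,y0,x1,y1) in {"top":(240,150,380,255),"scene":(100,165,280,285)}.items():
    z=np.load(f"pics/{n}0.npz");p=z["p"][y0:y1,x0:x1,::-1]
    f=min(800/(x1-x0),600/(y1-y0)); f=5 if n=="top" else 4.4
    cv2.imwrite(f"pics/{n}0c.png",cv2.resize(p,None,fx=f,fy=f,interpolation=cv2.INTER_CUBIC)*1)
    W=cloud(n,z["d"]); W[z["d"]==0]=np.nan
    m=(W[...,2]>235)&(W[...,0]>350)&(W[...,0]<900)&(abs(W[...,1])<300)
    print(n,m.sum()); 
    idx=np.argwhere(m)
    for i in idx[::max(1,len(idx)//40)]: print(i[::-1],W[tuple(i)].round())
E
```

```text
top 516
[353 161] [ 644. -188.  280.]
[354 163] [ 638. -188.  290.]
[354 165] [ 632. -189.  287.]
[355 167] [ 629. -197.  269.]
[351 171] [ 620. -191.  248.]
[335 177] [ 603. -148.  236.]
[335 178] [ 599. -145.  248.]
[330 179] [ 595. -131.  251.]
[320 180] [ 592. -102.  249.]
[333 180] [ 593. -139.  251.]
[316 181] [589. -91. 248.]
[328 181] [ 589. -124.  254.]
[340 181] [ 590. -159.  253.]
[318 182] [586. -96. 253.]
[330 182] [ 587. -131.  251.]
[303 183] [583. -54. 245.]
[315 183] [583. -87. 255.]
[327 183] [ 584. -122.  251.]
[340 183] [ 586. -162.  240.]
[307 184] [580. -65. 251.]
[319 184] [580. -99. 252.]
[338 184] [ 583. -156.  239.]
[300 185] [576. -45. 250.]
[312 185] [577. -79. 252.]
[336 185] [ 580. -151.  236.]
[296 186] [573. -34. 250.]
[308 186] [574. -67. 254.]
[282 187] [569.   6. 250.]
[294 187] [570. -28. 253.]
[306 187] [571. -62. 252.]
[281 188] [566.   9. 248.]
[293 188] [567. -25. 253.]
[305 188] [568. -60. 249.]
[278 189] [563.  17. 250.]
[290 189] [564. -17. 250.]
[268 190] [560.  45. 251.]
[280 190] [560.  12. 254.]
[292 190] [561. -23. 249.]
[275 191] [557.
[... 584 characters left out ...]
51.]
[187 195] [580. -80. 253.]
[205 195] [580. -38. 248.]
[190 196] [584. -72. 254.]
[175 197] [ 581. -108.  250.]
[193 197] [584. -66. 249.]
[178 198] [ 587. -100.  254.]
[196 198] [584. -60. 244.]
[181 199] [589. -94. 252.]
[165 200] [ 590. -130.  254.]
[185 200] [590. -85. 248.]
[169 201] [ 592. -121.  251.]
[187 201] [586. -82. 238.]
[170 202] [ 595. -119.  252.]
[156 203] [ 597. -151.  254.]
[174 203] [ 596. -110.  248.]
[163 204] [ 599. -135.  251.]
[156 205] [ 599. -151.  250.]
[154 206] [ 602. -156.  250.]
[156 207] [ 602. -152.  245.]
[154 209] [ 602. -158.  237.]
[155 211] [ 606. -156.  235.]
[131 214] [ 641. -196.  284.]
[132 216] [ 646. -193.  283.]
[134 218] [ 646. -191.  275.]
```

```bash
ls pics
```

```text
scene0.npz
scene0.png
scene0c.png
top0.npz
top0.png
top0c.png
```

View pics/top0c.png

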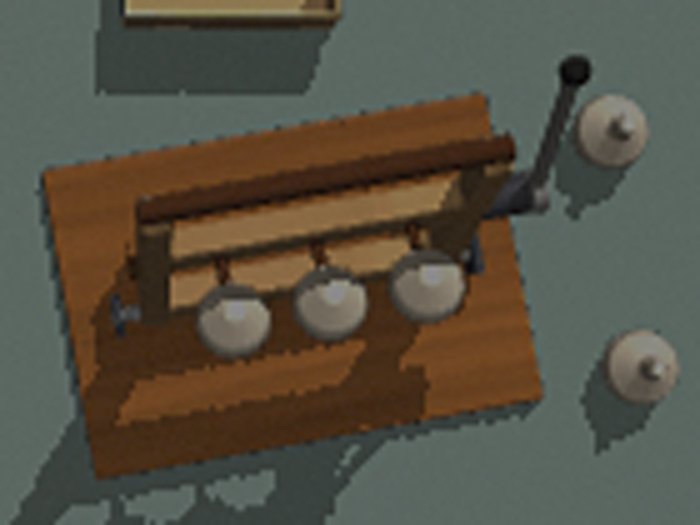

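View pics/scene0c.png

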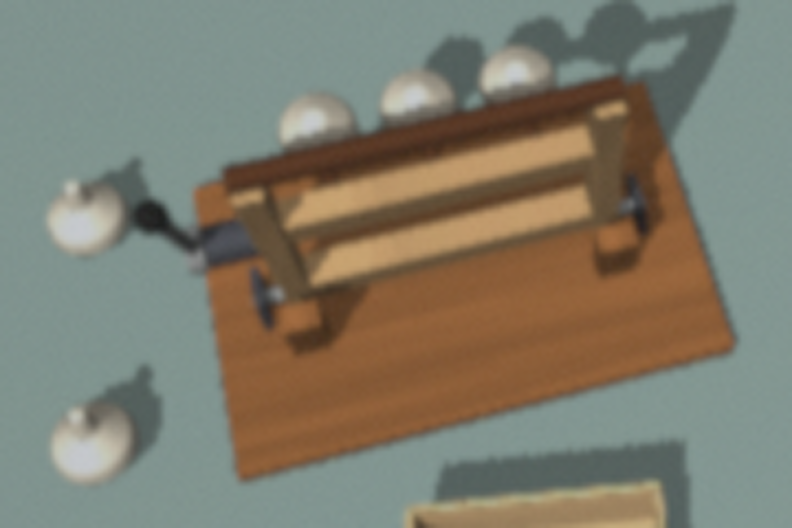

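```bash
python3 - <<'E'
from h import *
for n,ends in {"top":[(268.3,192.3),(342.3,179.6)],"scene":[(151.5,206),(241.5,184)]}.items():
    z=np.load(f"pics/{n}0.npz");d=z["d"]
    W=cloud(n,d); W[d==0]=np.nan
    m=(W[...,2]>245)&(W[...,2]<262)&(W[...,0]>500)&(W[...,0]<640)&(W[...,1]<60)&(W[...,1]>-170)
    P=W[m];c=P.mean(0);u,s,vt=np.linalg.svd(P-c);a=vt[0]; t=(P-c)@a
    print(n,"mean",c.round(1),"dir",a.round(3),"range",np.percentile(t,[1,99]).round(), "mid",(c+a*(t.min()+t.max())/2).round(1),"yaw",np.degrees(np.arctan2(a[0],-a[1]) if a[1]<0 else np.arctan2(-a[0],a[1])))
    E=np.array([pix2w(n,*e,1) for e in ends]);C=arm.camera_params(n)["xyz"]
    Q=[C+(e-C)*((244.5-C[2])/(e-C)[2]) for e in E]; print("ends z=244.5",np.round(Q,1),np.linalg.norm(Q[0]-Q[1]).round(1), np.mean(Q,0).round(1))
    m=(W[...,2]>268)&(W[...,0]>560)&(W[...,0]<700)&(W[...,1]<-165)&(W[...,1]>-250)
    print("foot",np.nanmedian(W[m],0).round(1),m.sum(), W[m][:,2].max())
    m=(W[...,2]>8)&(W[...,2]<20)&(W[...,0]>400)&(W[...,0]<720)&(W[...,1]<140)&(W[...,1]>-190)
    P=W[m][:,:2].astype(np.float32); print("base",cv2.minAreaRect(P))
# base corners from top crop
f=[(268.3,192.3)]
C=arm.camera_params("top")["xyz"]
B=[]
for u,v in [(43,172),(484,94),(543,397),(97,478)]:
    e=pix2w("top",240+u/5,150+v/5,1); B.append((C+(e-C)*((14-C[2])/(e-C)[2]))[:2])
B=np.array(B);print(B.round(1),B.mean(0))
# foot pixel
for n,(u,v) in {"top":(240+575/5,150+71/5),"scene":(100+151/4.4,165+217/4.4)}.items():
    C=arm.camera_params(n)["xyz"];e=pix2w(n,u,v,1);print(n,"foot@277.7",(C+(e-C)*((277.7-C[2])/(e-C)[2])).round(1))
E
```

```text
top mean [575.2 -58.4 251.5] dir [-0.198  0.98  -0.001] range [-108.  106.] mid [575.3 -59.2 251.5] yaw 11.416705741295162
ends z=244.5 [[ 553.5   44.2  244.5]
 [ 595.3 -167.4  244.5]] 215.7 [574.4 -61.6 244.5]
foot [ 635.5 -191.1  283.4] 38 289.74135186802255
base ((560.0390625, -41.997772216796875), (318.3261413574219, 297.4095764160156), 0.6443023085594177)
scene mean [579.9 -58.6 250.6] dir [ 0.196 -0.981 -0.001] range [-108.  106.] mid [579.6 -57.4 250.6] yaw 11.323892928918125
ends z=244.5 [[ 597.6 -162.9  244.5]
 [ 553.2   49.5  244.5]] 217.0 [575.4 -56.7 244.5]
foot [ 642.3 -189.3  283.3] 54 288.21814458030656
base ((573.2273559570312, -49.01365661621094), (305.8750305175781, 303.74493408203125), 9.353046417236328)
[[ 592.4  104.9]
 [ 655.8 -206. ]
 [ 443.2 -249.3]
 [ 380.1   61.8]] [517.89438416 -72.15904639]
top foot@277.7 [ 636.  -194.2  277.7]
scene foot@277.7 [ 638.6 -190.6  277.7]
```

Request:
apply_moves --moves '[[[0.023,-0.035,0.026,0,0,-0.057,1],[0.046,-0.07,0.052,0,0,-0.114,1],[0.069,-0.105,0.078,0,0,-0.171,1],[0.092,-0.14,0.104,0,0,-0.228,1],[0.115,-0.175,0.13,0,0,-0.285,1]]]'

```text
clock: 0.6
eef_pos: [262.4, 456.4, 361.9]
tcp_rot: [0.864, 0.504, -0.0, 0.0]
ft_force: [0.4, -0.2, 0.2]
width: 0.142
```

Request:
apply_moves --moves '[[[0.0266,-0.0402,0,0,0,-0.057,1],[0.0532,-0.0804,0,0,0,-0.114,1],[0.0798,-0.1206,0,0,0,-0.171,1],[0.1064,-0.1608,0,0,0,-0.228,1],[0.133,-0.201,0,0,0,-0.285,1]]]'

```text
clock: 1.1
eef_pos: [395.3, 255.2, 361.2]
tcp_rot: [0.927, 0.376, 0.0, -0.0]
ft_force: [0.8, -0.2, -0.0]
width: 0.001
```

Request:
apply_moves --moves '[[[0.0266,-0.0402,0,0,0,-0.057,1],[0.0532,-0.0804,0,0,0,-0.114,1],[0.0798,-0.1206,0,0,0,-0.171,1],[0.1064,-0.1608,0,0,0,-0.228,1],[0.133,-0.201,0,0,0,-0.285,1]]]'

```text
clock: 1.6
eef_pos: [528.2, 54.4, 361.1]
tcp_rot: [0.971, 0.241, -0.0, -0.0]
ft_force: [0.1, -0.2, 0.7]
width: 0.002
```

Request:
apply_moves --moves '[[[0.0266,-0.0402,0,0,0,-0.057,1],[0.0532,-0.0804,0,0,0,-0.114,1],[0.0798,-0.1206,0,0,0,-0.171,1],[0.1064,-0.1608,0,0,0,-0.228,1],[0.133,-0.201,0,0,0,-0.288,1]]]'

```text
clock: 2.1
eef_pos: [661.4, -146.2, 360.8]
tcp_rot: [0.995, 0.099, -0.0, -0.0]
ft_force: [1.4, 0.0, 0.7]
width: -0.004
```

Request:
apply_moves --moves '[[[0.026,-0.04,0,0,0,0,1],[0.026,-0.04,-0.04,0,0,0,1],[0.026,-0.04,-0.08,0,0,0,1],[0.026,-0.04,-0.103,0,0,0,1]]]'

```text
clock: 2.5
eef_pos: [684.8, -184.7, 253.3]
tcp_rot: [0.995, 0.099, -0.003, -0.001]
ft_force: [-0.2, -0.0, -0.8]
width: 0.001
```

```bash
cat > shot.py <<'E'
from h import *
import sys
tag=sys.argv[1]
for n in sys.argv[2:]:
    s=arm.sense();p,d=arm.snapshot(n);np.savez(f"pics/{n}{tag}.npz",p=p,d=d,pos=s["eef_pos"],rot=s["tcp_rot"])
    if n=="top": p=cv2.resize(p[140:265,230:390],None,fx=4.8,fy=4.8,interpolation=cv2.INTER_CUBIC)
    elif n=="scene": p=cv2.resize(p[130:290,90:290],None,fx=3.7,fy=3.7,interpolation=cv2.INTER_CUBIC)
    cv2.imwrite(f"pics/{n}{tag}.png",p[:,:,::-1])
print(arm.sense()["clock"],arm.sense()["eef_pos"].round(1),arm.sense()["ft_force"].round(1))
E
python3 shot.py 1 wrist scene
```

```text
2.6 [ 683.8 -183.8  252.5] [ 0.1 -0.3 -1.4]
```

View pics/wrist1.png

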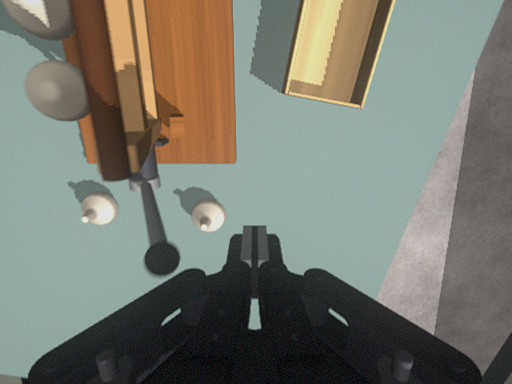

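View pics/scene1.png

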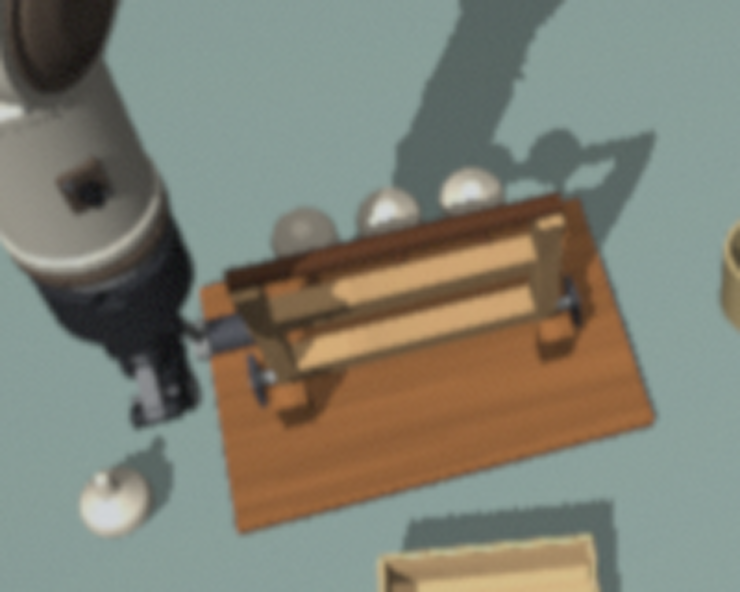

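```bash
cat >> h.py <<'E'
def wpix(z,pts,h):
    c=arm.camera_params("wrist");K=c["mtx"];T=c["T_tool_cam"]
    Rt=R.from_quat(z["rot"]);o=Rt.apply(T[:3,3])+z["pos"];out=[]
    for u,v in pts:
        ray=Rt.apply(T[:3,:3]@np.array([(u-K[0,2])/K[0,0],-(v-K[1,2])/K[1,1],-1]));out.append(o+ray*(h-o[2])/ray[2])
    return np.array(out)
B0=np.array([520.,-70]);YAW=.198
def tobase(P):
    P=np.atleast_2d(P)[:,:2]-B0;c,s=np.cos(YAW),np.sin(YAW);return np.c_[P@[c,s],P@[-s,c]]
E
python3 - <<'E'
from h import *
z=np.load("pics/wrist1.npz")
f=wpix(z,[(161,258)],277.7);print("foot",f.round(1),tobase(f).round(1),"tcp",tobase(z["pos"]).round(1))
e=wpix(z,[(100,178),(130,176)],244.5);print("bar end",e.round(1),tobase(e).round(1))
s=wpix(z,[(78,0),(104,0),(100,178),(130,176)],244.5);print(tobase(s).round(1))
E
```

```text
foot [[ 637.6 -192.6  277.7]] [[  91.2 -143.3]] tcp [[ 139.  -144.8]]
bar end [[ 588.2 -169.3  244.5]
 [ 605.6 -164.5  244.5]] [[  47.3 -110.8]
 [  65.4 -109.5]]
[[  53.2  -20.2]
 [  65.8  -20.2]
 [  47.3 -110.8]
 [  65.4 -109.5]]
```

Request:
apply_moves --moves '[[[-0.0098,-0.002,0,0,0,0,1],[-0.0196,-0.0039,0,0,0,0,1],[-0.0245,-0.0049,0,0,0,0,1],[-0.0294,-0.0059,0,0,0,0,1],[-0.0343,-0.0069,0,0,0,0,1]]]'

```text
clock: 3.1
eef_pos: [652.6, -191.8, 259.7]
tcp_rot: [0.995, 0.1, 0.001, 0.0]
ft_force: [0.4, 0.1, 0.7]
width: -0.003
```

Request:
apply_moves --moves '[[[-0.0049,-0.001,0,0,0,0,1],[-0.0098,-0.002,0,0,0,0,1],[-0.0147,-0.003,0,0,0,0,1],[-0.0196,-0.0039,0,0,0,0,1],[-0.0245,-0.0049,0,0,0,0,1]]]'

```text
clock: 3.6
eef_pos: [627.5, -196.6, 258.2]
tcp_rot: [0.995, 0.1, -0.0, -0.0]
ft_force: [1.0, -0.2, 0.5]
width: 0.001
```

```bash
python3 shot.py 2 wrist top; python3 -c "
from h import *
print(tobase(arm.sense()['eef_pos']))"
```

```text
3.7 [ 627.1 -197.1  258.3] [-0.1  0.3 -0.2]
[[  80.01908144 -145.66964574]]
```

View pics/wrist2.png

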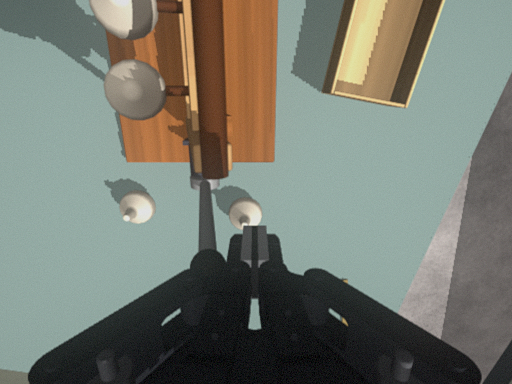

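View pics/top2.png

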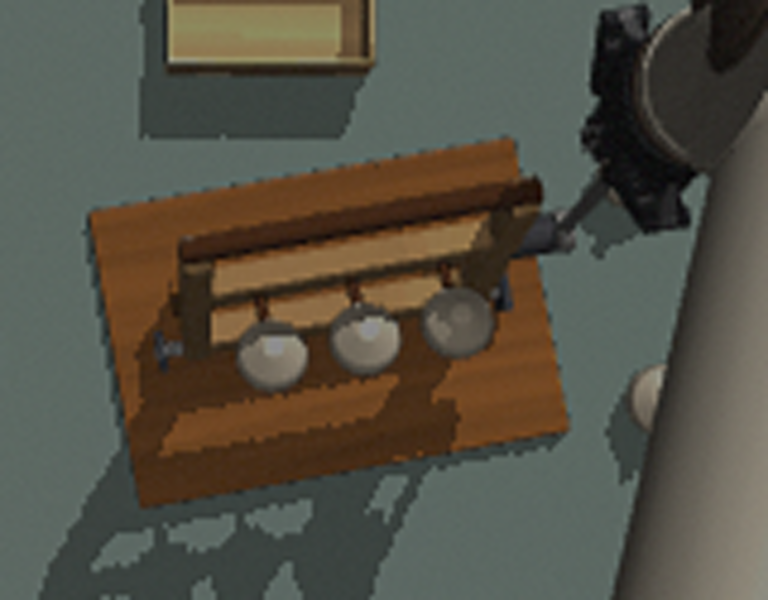

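```bash
python3 - <<'E'
from h import *
z=np.load("pics/wrist2.npz")
f=wpix(z,[(208,258)],284);print("foot",tobase(f).round(1))
s=wpix(z,[(203,178),(230,176),(193,0),(221,0)],244.5);print(tobase(s).round(1))
E
```

```text
foot [[  57.1 -142.5]]
[[  49.1 -112.5]
 [  65.6 -111.2]
 [  49.6  -19.5]
 [  63.6  -19.5]]
```

Request:
apply_moves --moves '[[[-0.0049,-0.001,0,0,0,0,1],[-0.0098,-0.002,0,0,0,0,1],[-0.0147,-0.003,0,0,0,0,1],[-0.0196,-0.0039,0,0,0,0,1],[-0.0245,-0.0049,0,0,0,0,1]]]'

```text
clock: 4.2
eef_pos: [603.2, -201.6, 258.6]
tcp_rot: [0.995, 0.1, 0.0, 0.0]
ft_force: [-0.1, 0.1, 1.5]
width: 0.001
```

```bash
python3 shot.py 3 wrist
```

```text
4.25 [ 602.3 -202.1  258.6] [-1.4 -0.7  0.5]
```

View pics/wrist3.png

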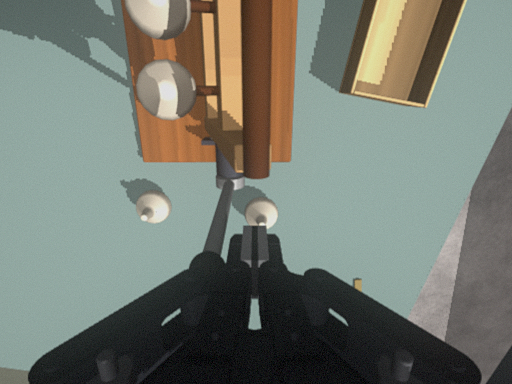

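Request:
apply_moves --moves '[[[-0.0049,-0.001,0,0,0,0,1],[-0.0098,-0.002,0,0,0,0,1],[-0.0147,-0.003,0,0,0,0,1],[-0.0196,-0.0039,0,0,0,0,1],[-0.0245,-0.0049,0,0,0,0,1]]]'

```text
clock: 4.75
eef_pos: [578.4, -206.4, 258.1]
tcp_rot: [0.995, 0.1, -0.0, -0.0]
ft_force: [0.1, 0.2, -0.5]
width: -0.005
```

```bash
python3 shot.py 4 wrist
```

```text
4.8 [ 577.6 -206.8  258.2] [ 0.1 -0.1 -0.2]
```

View pics/wrist4.png

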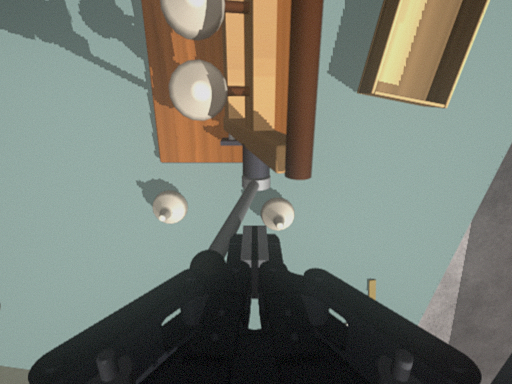

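Request:
apply_moves --moves '[[[-0.0049,-0.001,0,0,0,0,1],[-0.0098,-0.002,0,0,0,0,1],[-0.0147,-0.003,0,0,0,0,1],[-0.0147,-0.003,0,0,0,0,1],[-0.0147,-0.003,0.01,0,0,0,1]]]'

```text
clock: 5.3
eef_pos: [563.3, -209.0, 267.4]
tcp_rot: [0.995, 0.1, -0.001, -0.001]
ft_force: [-0.3, 0.3, -0.1]
width: 0.002
```

```bash
python3 shot.py 5 wrist
```

```text
5.35 [ 564.9 -209.5  270.2] [ 0.7 -0.2  2.1]
```

View pics/wrist5.png

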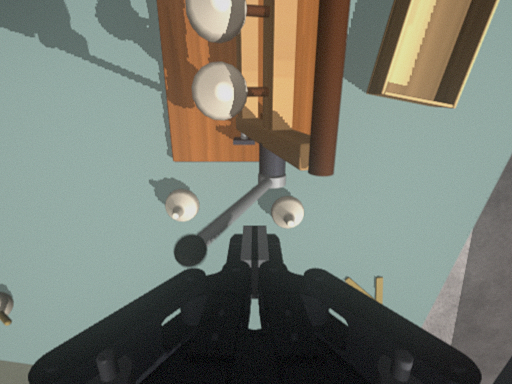

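Request:
apply_moves --moves '[[[0,0,0.045,0,0,0,1],[0.003,0.04,0.065,0,0,0,1],[0.006,0.08,0.07,0,0,0,0],[0.009,0.12,0.07,0,0,0,0],[0.012,0.151,0.07,0,0,0,0]]]'

```text
clock: 5.85
eef_pos: [577.0, -55.3, 339.7]
tcp_rot: [0.995, 0.101, 0.001, -0.0]
ft_force: [-0.7, 0.1, -0.0]
width: 0.508
```

Request:
apply_moves --moves '[[[0,0,0,0,0,0,0],[0,0,0,0,0,0,0],[0,0,0,0,0,0,0],[0,0,0,0,0,0,0],[0,0,0,0,0,0,0]]]'

```text
clock: 6.35
eef_pos: [576.2, -59.8, 338.4]
tcp_rot: [0.995, 0.099, 0.0, 0.0]
ft_force: [0.1, 0.2, 0.3]
width: 0.995
```

Request:
apply_moves --moves '[[[0,0,0,0,0,0,0],[0,0,0,0,0,0,0],[0,0,0,0,0,0,0],[0,0,0,0,0,0,0],[0,0,0,0,0,0,0]]]'

```text
clock: 6.85
eef_pos: [576.3, -58.3, 338.3]
tcp_rot: [0.995, 0.1, -0.0, -0.0]
ft_force: [0.0, 0.1, -0.1]
width: 0.999
```

```bash
python3 shot.py 6 wrist top scene
```

```text
7.0 [576.3 -58.3 338.3] [0.3 0.1 0.1]
```

View pics/wrist6.png

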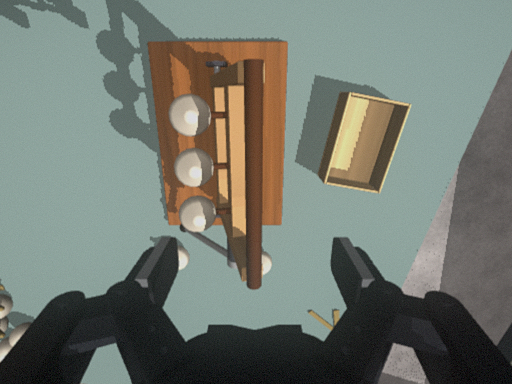

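View pics/top6.png

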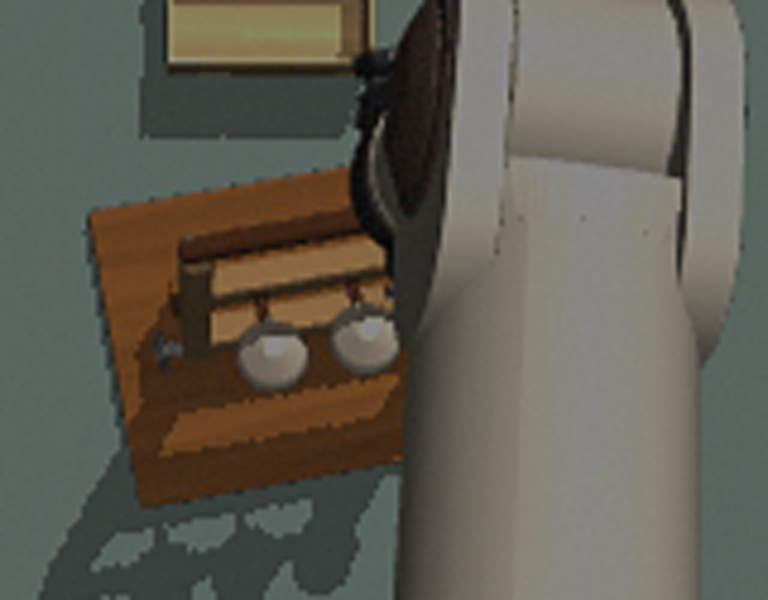

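View pics/scene6.png

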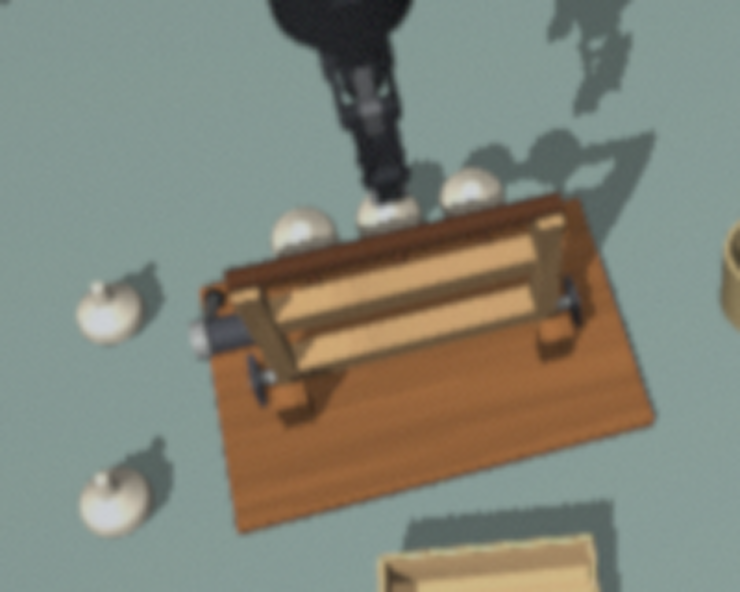

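```bash
python3 - <<'E'
from h import *
z=np.load("pics/wrist6.npz")
for h in (52,60,80):print("foot",tobase(wpix(z,[(183,228)],h)).round(1))
s=wpix(z,[(247,60),(264,60),(247.5,287),(261.5,287),(245.5,175),(262,175)],244.5);print(tobase(s).round(1))
W=z["d"];print(W[222:234,178:190].round()[::2,::2])
big=cv2.resize(z["p"][40:300,140:300,::-1],None,fx=2.3,fy=2.3,interpolation=cv2.INTER_CUBIC);cv2.imwrite("pics/w6c.png",big)
print("tcp",tobase(z["pos"]))
E
```

```text
foot [[ -69.7 -147.4]]
foot [[ -67.3 -143.1]]
foot [[ -61.4 -132.3]]
[[  51.2  107.2]
 [  64.9  107.2]
 [  50.5 -114.4]
 [  65.4 -114.4]
 [  49.3   10.7]
 [  64.4   10.8]]
[[520. 521. 327. 324. 325. 322.]
 [520. 476. 472. 326. 326. 325.]
 [538. 474. 472. 331. 328. 327.]
 [539. 473. 471. 470. 467. 329.]
 [540. 539. 473. 471. 466. 463.]
 [541. 540. 544. 541. 542. 466.]]
tcp [[57.45109505  0.38225958]]
```

View pics/w6c.png

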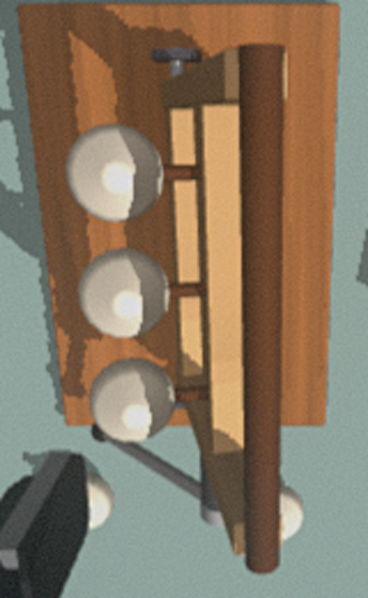

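Request:
apply_moves --moves '[[[-0.001,0,-0.04,0,0,0,0],[-0.001,0,-0.075,0,0,0,0],[-0.001,0,-0.1,0,0,0,0],[-0.001,0,-0.112,0,0,0,0],[-0.001,0,-0.112,0,0,0,0]]]'

```text
clock: 7.5
eef_pos: [574.2, -58.3, 224.7]
tcp_rot: [0.995, 0.1, -0.002, -0.0]
ft_force: [-0.5, -0.0, 0.4]
width: 0.999
```

```bash
python3 shot.py 7 wrist; python3 -c "
from h import *
z=np.load('pics/wrist7.npz')
print(tobase(z['pos']))"
```

```text
7.55 [575.3 -58.4 226.4] [ 0.  -0.6  0. ]
[[55.43097808  0.86226981]]
```

View pics/wrist7.png

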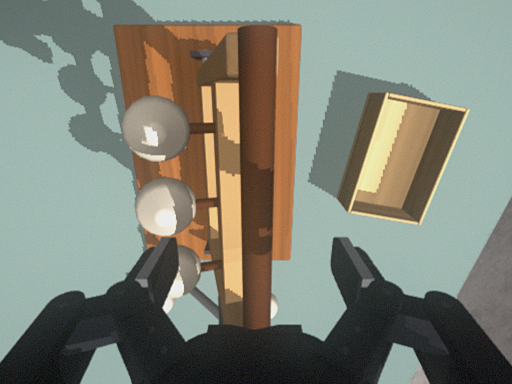

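Request:
apply_moves --moves '[[[0,0,0,0,0,0,0.6],[0,0,0,0,0,0,0.75],[0,0,0,0,0,0,1],[0,0,0,0,0,0,1],[0,0,0,0,0,0,1]]]' --newtons 40

```text
clock: 8.05
eef_pos: [575.5, -58.4, 226.9]
tcp_rot: [0.995, 0.1, 0.0, -0.0]
ft_force: [-1.4, -0.8, 3.8]
width: 0.169
```

Request:
apply_moves --moves '[[[0,0,0,0,0,0,1],[0,0,0,0,0,0,1],[0,0,0,0,0,0,1],[0,0,0,0,0,0,1]]]'

```text
clock: 8.45
eef_pos: [575.4, -58.4, 226.8]
tcp_rot: [0.995, 0.1, 0.0, -0.0]
ft_force: [-1.8, -0.4, 5.3]
width: 0.171
```

```bash
python3 shot.py 8 wrist scene; python3 -c "
from h import *
z=np.load('pics/wrist8.npz');s=arm.sense();print(s['ft_force'].round(2),s['ft_torque'].round(2),s['width'])
print(tobase(z['pos']))"
```

```text
8.55 [575.5 -58.4 226.8] [-1.8  0.4  5.7]
[-1.79  0.41  5.71] [ 0.04  0.33 -0.02] 0.16792516194029347
[[56.62636929  0.46890442]]
```

View pics/wrist8.png

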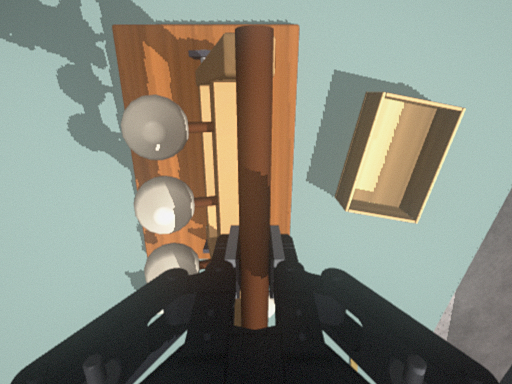

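View pics/scene8.png

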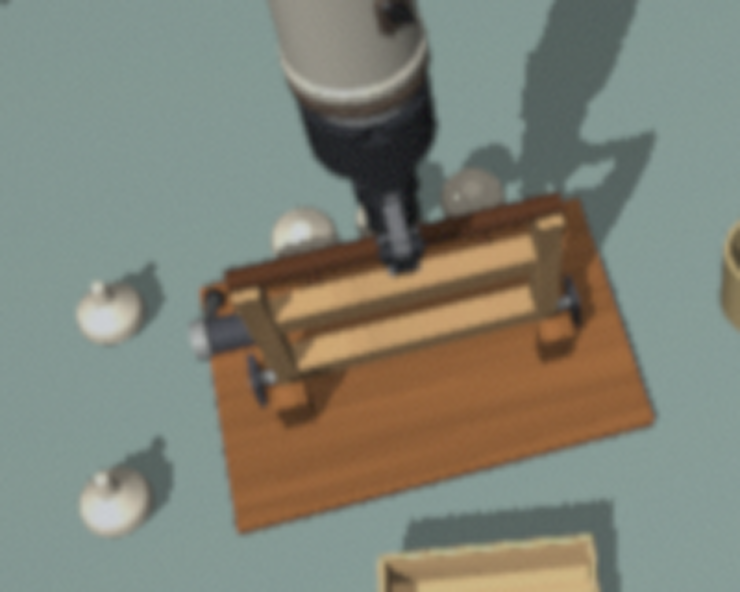

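Request:
apply_moves --moves '[[[-0.0029,-0.0006,0.0008,0,0,0,1],[-0.0078,-0.0016,0.002,0,0,0,1],[-0.0127,-0.0026,0.0031,0,0,0,1],[-0.0176,-0.0036,0.004,0,0,0,1],[-0.0225,-0.0045,0.0048,0,0,0,1]]]'

```text
clock: 9.05
eef_pos: [552.7, -63.0, 231.7]
tcp_rot: [0.995, 0.1, 0.001, 0.0]
ft_force: [1.1, 0.3, 5.5]
width: 0.175
```

```bash
python3 -c "
from h import *
s=arm.sense();print(s['ft_force'].round(2),s['ft_torque'].round(2),s['width'],s['eef_pos'])
print(tobase(s['eef_pos']))"; python3 shot.py 9 scene
```

```text
[1.09 0.32 5.55] [-0.02 -0.22  0.09] 0.17476883713990202 [552.65093809 -63.03127722 231.69631841]
[[33.38381173  0.40984067]]
9.1 [551.9 -63.2 231.8] [-0.5  1.3  6.2]
```

View pics/scene9.png

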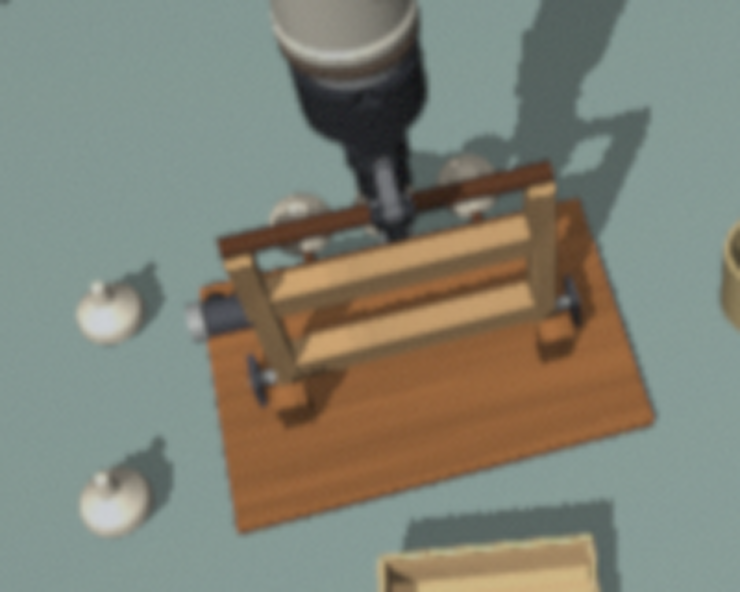

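Request:
apply_moves --moves '[[[-0.0049,-0.001,0.0007,0,0,0,1],[-0.0098,-0.002,0.0013,0,0,0,1],[-0.0147,-0.003,0.0018,0,0,0,1],[-0.0196,-0.004,0.0022,0,0,0,1],[-0.0245,-0.0049,0.0024,0,0,0,1]]]'

```text
clock: 9.6
eef_pos: [527.8, -68.1, 234.1]
tcp_rot: [0.995, 0.1, 0.0, 0.0]
ft_force: [0.3, -0.6, 6.5]
width: 0.169
```

Request:
apply_moves --moves '[[[-0.004,-0.0008,0.0001,0,0,0,1],[-0.007,-0.0014,0.0002,0,0,0,1],[-0.0086,-0.0017,0.0002,0,0,0,1],[-0.0086,-0.0017,0.0002,0,0,0,1],[-0.0086,-0.0017,0.0002,0,0,0,1]]]'

```text
clock: 10.1
eef_pos: [519.1, -69.8, 234.3]
tcp_rot: [0.995, 0.1, 0.0, 0.0]
ft_force: [-1.3, -0.1, 6.9]
width: 0.17
```

```bash
python3 -c "
from h import *
s=arm.sense();print(s['ft_force'].round(2),s['ft_torque'].round(2),s['width'],s['eef_pos'])
print(tobase(s['eef_pos']))"; python3 shot.py 10 scene wrist top
```

```text
[-1.33 -0.12  6.88] [-0.    0.1   0.04] 0.17036491483799626 [519.09375761 -69.84421288 234.26760946]
[[-0.85789148  0.3310092 ]]
10.25 [519.2 -69.9 234.3] [-0.6  0.5  7.1]
```

View pics/scene10.png

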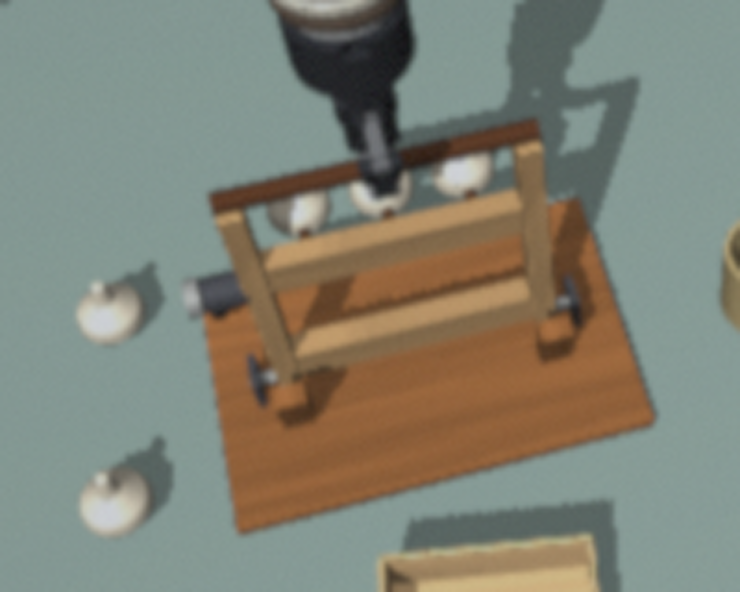

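View pics/wrist10.png

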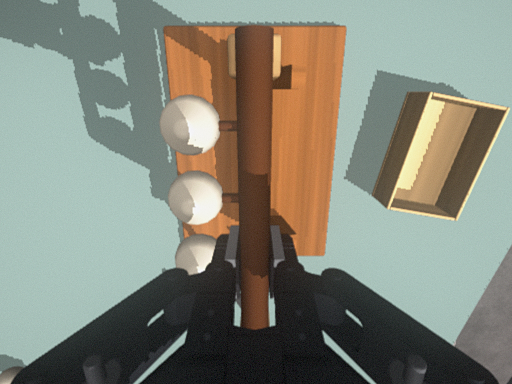

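View pics/top10.png

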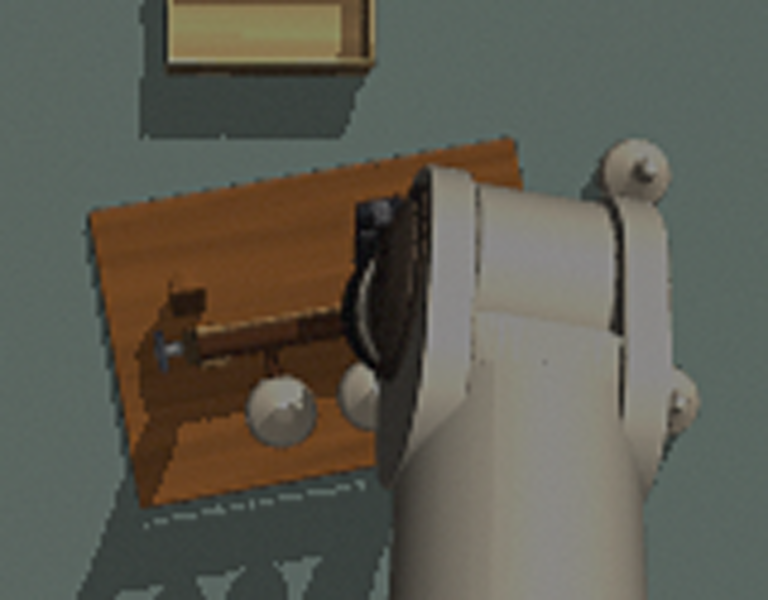

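```bash
python3 - <<'E'
from h import *
z=np.load("pics/wrist10.npz")
e=tobase(wpix(z,[(165,26),(345,27),(325,255.5)],14));print("base",e.round(1), "centre s",(e[0,0]+e[1,0])/2)
b=tobase(wpix(z,[(235.5,30),(273.5,30),(237.5,200),(271.5,200)],252));print("bar",b.round(1),b[:,0].mean())
for n in("top","scene"):
    d=np.load(f"pics/{n}10.npz")["d"];W=cloud(n,d)
    m=(W[...,2]>252)&(W[...,2]<266)&(W[...,0]>480)&(W[...,0]<560)&(W[...,1]<60)&(W[...,1]>-190)
    t=tobase(W[m].reshape(-1,3));k=(abs(t[:,1])>40)&(abs(t[:,1])<115)
    print(n,k.sum(),np.median(t[k],0).round(1),np.polyfit(t[k][:,1],t[k][:,0],1))
    c,s=np.cos(YAW),np.sin(YAW)
    for S,Y,Z in[(-70,-143,34),(0,-143,155),(0,109,252),(0,-109,252)]:
        P=[B0[0]+c*S-s*Y,B0[1]+s*S+c*Y,Z];px=w2pix(n,P)[0];print((S,Y,Z),px.round(1), "crop",((px-([230,140] if n=="top" else [90,130]))*(4.8 if n=="top" else 3.7)).round())
p=np.load("pics/scene10.npz")["p"][195:260,110:190,::-1];cv2.imwrite("pics/s10c.png",cv2.resize(p,None,fx=8,fy=8,interpolation=cv2.INTER_CUBIC))
E
```

```text
base [[-107.5  156.6]
 [ 106.4  156.1]
 [ 110.3 -159.6]] centre s -0.5475209651757922
bar [[ -8.8 106.9]
 [  6.8 106.9]
 [ -9.3  31.6]
 [  7.8  31.6]] -0.8624777479355203
top 138 [-1. 74.] [ 0.00640619 -1.42895937]
(-70, -143, 34) [342.9 219. ] crop [542. 379.]
(0, -143, 155) [348.6 197.6] crop [569. 277.]
(0, 109, 252) [270.6 211.7] crop [195. 344.]
(0, -109, 252) [346.2 198.3] crop [558. 280.]
scene 345 [  4.3 -43.2] [-3.11365944e-03  3.82762792e+00]
(-70, -143, 34) [148.8 212.9] crop [217. 307.]
(0, -143, 155) [141.8 210.2] crop [192. 297.]
(0, 109, 252) [234.9 164.7] crop [536. 128.]
(0, -109, 252) [146.4 185. ] crop [209. 204.]
```

View pics/s10c.png

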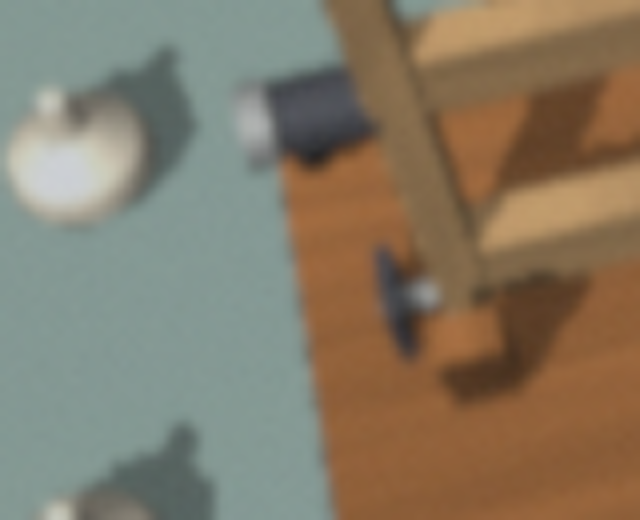

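Request:
apply_moves --moves '[[[0.0005,0.0001,0,0,0,0,1],[0.0005,0.0001,0,0,0,0,1],[0.0005,0.0001,0,0,0,0,1],[0.0005,0.0001,0,0,0,0,1],[0.0005,0.0001,0,0,0,0,1]]]'

```text
clock: 10.75
eef_pos: [519.7, -69.7, 234.3]
tcp_rot: [0.995, 0.1, 0.0, 0.0]
ft_force: [0.4, -1.3, 7.8]
width: 0.171
```

```bash
python3 shot.py 11 scene; python3 - <<'E'
from h import *
a=np.load("pics/scene0.npz")["p"].astype(int);b=np.load("pics/scene11.npz")["p"].astype(int)
for nm,(x0,y0,x1,y1) in {"mug":(280,185,325,222),"bulbback":(108,252,135,278),"punnet":(190,272,256,325)}.items(): print(nm,abs(a-b)[y0:y1,x0:x1].mean().round(2))
s=arm.sense();print(s["ft_force"].round(1),s["width"],tobase(s["eef_pos"]).round(2))
cv2.imwrite("pics/full11.png",cv2.resize(b.astype(np.uint8)[:,:,::-1],(800,600)))
E
```

```text
10.8 [519.7 -69.7 234.3] [-0.5 -0.1  6.5]
mug 4.11
bulbback 4.67
punnet 4.44
[-0.5 -0.1  6.5] 0.17202534138245398 [[-0.22  0.32]]
```

View pics/full11.png

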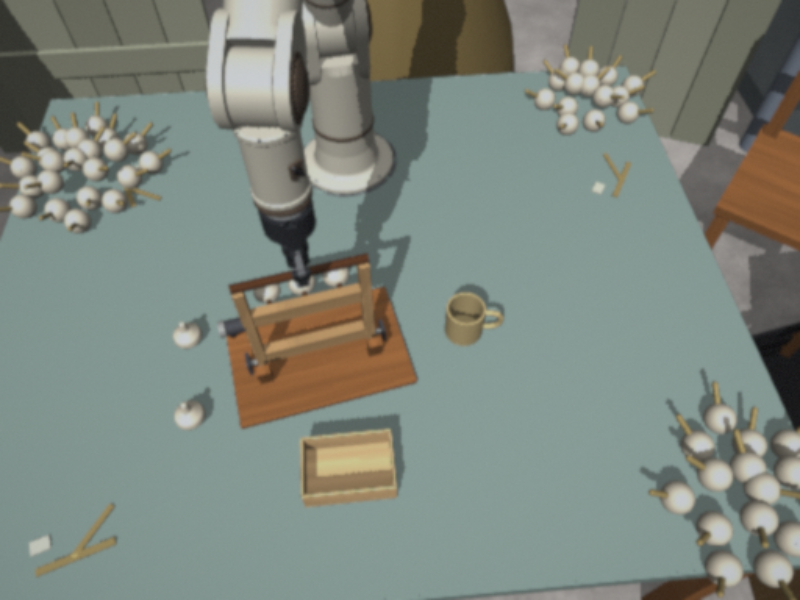

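The picture shows the rack upright in the gripper. The mug (466,318), the bulbs (187,334) and (188,415), and the punnet (349,467) are where they started. I'm handing in.

```bash
python3 -c "
from workcell import arm
print(arm.close_job())"
```

```text
the job is handed in; nothing more can be done
None
```

The job is handed in at about 10.8 s of robot time. The prop leg is down in front, and the rack is upright with the gripper still holding its top bar.

**What I did:** With the rack parked, I pushed the leg's foot from behind with the shut fingers until it passed straight up, and it fell forward by itself. I then gripped the middle of the bar at 40 N and swung it along its arc to upright.

**Last checks:**
- **Lean:** The gripper sits about 0.2 mm from straight above the hinge. The wrist camera, before a final 0.5 mm nudge, put the bar within 1 mm of upright, so the lean is a few thousandths of a rad at most.
- **Leg:** With the rack still parked, the wrist camera put the foot about 68 mm in front of the hinge, against 67 mm expected. With the rack upright, the foot appears within 2 pixels of where a fully lowered leg should be.
- **Bystanders:** The mug, both bulbs and the punnet look unmoved in the last picture.
- **Forces:** The highest tool force in the readouts was about 8 N, mostly vertical, while holding the bar.

**Disagreement:** Depth from the scene camera put the bar about 4 mm further back than the other measurements. It showed roughly the same offset with the rack parked, so I took it as a camera bias.

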